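# Slide a medicine tube home in the reader's V-groove

## Task

Take the amber tube with the white cap from the green tray, lay it in the open part of the reader's V-groove with its plain base towards the reader bridge and the stop pin, and let go of it there. Then slide it gently along the groove, under the bridge, until its base rests against the stop pin. Leave it lying in the groove and do not disturb the other things on the counter.

Things in the scene. Friction and masses are not known exactly. Their poses are not given: they have to be found in the camera images.
- tube: closed amber tube, flush white cap, paper label: a cylinder 34 mm in diameter, 110 mm long, about 120 g (varies). Origin at its middle on its axis; its y axis runs along the tube from base to cap. It starts lying on the tray's saddles, along the tray's y, base towards -y, middle within 12 mm of the tray's, its axis 40 mm above the counter
- tube_base (a point): centre of the tube's plain base face, 55 mm from its middle
- tube_cap (a point): centre of the flat outer face of the white cap, 55 mm from its middle
- tray: green slatted rest tray fixed to the counter, 90 mm (its x) by 150 mm (its y), rim 20 mm high. Origin at the centre of its underside, z up. Two V saddles, 24 to 36 mm either side of its middle, carry the tube; they are no wider than it and end 9.5 mm below its axis, so fingers reach past it on both sides
- station: white reader fixture fixed to the counter: plate 95 mm (its x) by 260 mm (its y), 10 mm thick. Origin at the centre of its underside, z up. An aluminium 90 degree V-groove runs along its y, from -97 to +125 mm. A tube in it has its axis 50 mm above the counter; the flanks end 9.5 mm below that axis and are 35 mm wide overall, so the tube's sides and ends stand clear
- stop (a point): where the middle of the tube's base comes to rest against the stop pin, on the tube's axis, at y = -100 mm in the station. The pin, at the groove's -y end, is a steel upright 12 mm thick with a red ball on top; it is buffered: gives back 1 mm for each 3 N, at most 6 mm, and returns
- load_mid (a point): middle of the open part of the groove, on the axis of a tube lying there, at y = +50 mm in the station: a tube laid with its middle here has its base 30 mm short of the bridge
- bridge_mouth (a point): point on the tube's axis in the bridge's open face, y = -35 mm in the station. The white bridge (reader head) covers the groove from here to y = -91 mm: 84 mm wide, top 91 mm above the counter, opening 64 mm wide, ceiling 76 mm above the counter. When home, the tube's cap end still sticks out 45 mm
- vial_a: bystander: small amber vial with a blue cap, standing, 36 mm across, 70 mm high; origin at the centre of its foot
- vial_b: bystander: another such vial
- pill_bottle: bystander: white pill bottle with a yellow label, 60 mm across, 105 mm high; origin at the centre of its foot
- cup: bystander: white cup, 72 mm across, 85 mm high; origin at the centre of its foot
- label_roll: bystander: roll of white labels lying flat, 80 mm across, 35 mm high; origin at the centre of its underside
- spatula: bystander: blue-handled counting spatula lying flat, 190 mm long
Not all that is in view belongs to the job. What is shaped like the tube but turquoise is not meant.

How it is judged:
By the outcome, as a careful person would: the job done as asked, in the order asked, and still so for the second after the job is handed in, with the robot touching nothing.
It also fails if it takes over 58 s, if anything falls off the work surface, if the arm or the gripper's body presses on something with over 40 N, if the wrist force passes 120 N, or if a joint passes its speed limit or range.

## Robot

A 6-joint arm with a two-finger parallel gripper is mounted at the origin on the work surface. World frame = base frame: x ahead of the robot, y to its left, z up, the work surface at z = 0. Lengths are in m, angles in rad, forces in N, time in s.
With the tool pointing down it reaches from about 0.35 to 0.85 m from the base axis. Payload 8.1 kg.
Tool frame: the origin (TCP) lies between the finger pads; the fingertips stand 25 mm ahead of it and the grasp point (between the pads) lies 6 mm ahead of it; z points along the fingers, y is the direction in which the jaws open and shut (so a half turn about z gives the same grasp; the last joint's range is limited). The gripper opens to 85 mm and grips with 20 to 120 N. Pads are 22 mm wide; open, the fingers measure 114 mm over their backs; the gripper's body (76 mm by 85 mm) begins 54 mm behind the grasp point. The pads swing forward as they close: fully open they stand 13 mm farther back than shut.
Start: joints at [-1.359, 0.13, 1.488, -0, 1.523, -0.085], TCP at [0.175, -0.574, 0.256] pointing down, gripper open.
Joint ranges: [-2.96, 2.96], [-0.89, 2.26], [0.02, 2.5], [-1.34, 4.48], [0, 2.73], [-2.66, 2.66]. Speed limits (rad/s): [2.39, 2.39, 2.79, 3.14, 3.14, 3.14].

## Interface

Orientations are given as a rotation vector (axis times angle).
In Python, from cell import ctrl gives the robot as it stands. The module is installed in compiled form; this text tells all that it offers.
- The arm moves only by the tool send_rows, never from a script. Its argument "increments" is a list of rows, each an object with "offset": the shift along the tool's x, y, z normalised to -1 to 1, where 1 is 0.025 m, a list of three; "roll": the turn about the tool's z normalised to -1 to 1, where 1 is 4 degrees. In form: [{"offset": [dx, dy, dz], "roll": roll}, ...]. A call has 1 to 20 rows; each row shifts and turns the pose as measured when the row begins, along the tool's axes as they then stand; what a row does not reach is not made up. A row lasts 1/10 s, in which the tool goes at most 50 mm and 8.59 degrees, less where a joint would pass 70% of its speed; a pose out of reach is approached as far as the arm can. A call with a number of a shift or a turn outside -1 to 1 is refused whole. A call with a gripper value outside its range is refused whole. "hand" is the gripper's target within -1 to 1 (fully open at 1, half-way at 0, shut at -1), set as the call begins (left out, the last holds). The fingers move at their own pace and stop on an object; the grip force is fixed at half the most. Time passes only in rows, so rows that do not move let the fingers close. It gives the time, the measured TCP pose, the force and the opening at its end, in the units of the state.
- ctrl.state(): the state, without advancing time (a new reading comes with each control period).
- ctrl.grab_frame(name): name is "scene" or "top" or "wrist"; returns (picture, depth): 420x560x3 uint8, red, green, blue; 420x560 float32, m along the optical axis (not along the pixel's ray), 0 where there is no reading.
- ctrl.get_calibration(name): a dict with "camera_matrix" (3x3 intrinsics, pixels), "R" (3x3) and "t" (3): a world point X has camera coordinates R X + t. Camera axes: x right, y down, z forward; pixel columns grow to the right and rows downward; lengths in m; the calibration is good to about 2 mm. A picture is of the moment at which its call begins: read the wrist's pose just before it. get_calibration takes no time and is no camera call; for the wrist camera it gives the pose at the moment of the call.
- ctrl.close_job(): hands the job in, once; it reports no verdict.
Trained networks look in the newest picture that a camera, given by its name, has taken for a name from the list of things; names that differ only in an ending like _2 or _b are one class to them, and where a whole thing is asked for, a point or a joint stands for the part that bears it (a point fixed in the world has none). Each returns a list of dicts, best first, with "confidence" (0 to 1); they miss things now and then, are a little off and sometimes report something else, mostly with a low value. They report only what shows in the picture. A call takes as long as a camera call. They do not tell look-alikes from the thing itself.
- ctrl.spot_in(target, camera): "extent" ([left, top, width, height] as shares, 0 to 1, of the picture: columns of its width, rows of its height, round what is visible of it).
- ctrl.silhouettes(target, camera): "pixels" (420x560 bool, what is visible of it) and "extent" ([left, top, width, height] as shares, 0 to 1, of the picture: columns of its width, rows of its height, round what is visible of it).
- ctrl.place_of(target, camera): "xy" ([column, row] as shares, 0 to 1, of the picture: columns of its width, rows of its height: a listed point, or the origin of a listed thing).
The state is a dict: "t": time; "q": joint angles; "dq": joint speeds; "joint_torque": joint torques, N m; "eef_pos": TCP position; "tcp_rot": TCP orientation; "contact_force": force on the tool from outside, world axes, zero at the start; "moment": the same for the moment, N m; "grip_width": opening from 0.0 (shut) to 1.0 (fully open).
Only numpy, scipy, OpenCV 4.12 (cv2) and the standard library are available. Lean on these libraries where they do the work, as an engineer would, in place of code of your own. Each camera call takes 0.05 s, during which the arm holds its last target.

## Working session

There is one attempt and no reset: what is moved stays moved. The work goes in short steps, Python scripts to look and compute and a tool call to move; the robot and the scene stay as the last step left them, time stands still between calls to the robot, and variables do not carry over. Pictures are saved under pics/ and viewed, and the job is handed in when it is done.

Besides the shell and the picture viewer there is one more tool, called after "Request:" by a JSON object that holds its "api" and its "payload", one argument or row to a line. send_rows: Moves the arm, as the interface text tells. Scaled input: -1 to 1 covers 0.025 m each way for a shift and 4 degrees each way for a turn. Its arguments: {"type":"object","properties":{"increments":{"type":"array"},"hand":{"type":"number"}},"required":["increments"]}

```bash
mkdir -p pics; ls; python3 - <<'E'
from cell import ctrl
import cv2,numpy as np
s=ctrl.state();print({k:np.round(v,3).tolist() for k,v in s.items()})
for c in("scene","top"):
    p,d=ctrl.grab_frame(c);cv2.imwrite(f"pics/{c}0.png",p[:,:,::-1]);np.save(f"pics/{c}0.npy",d)
    k=ctrl.get_calibration(c);print(c,{a:np.round(b,3).tolist() for a,b in k.items()})
    for t in("tube","tray","station","tube_base","tube_cap","stop","load_mid","bridge_mouth"):
        print(c,t,[(np.round(np.array(r["xy"])*[560,420],1).tolist(),round(r["confidence"],2)) for r in ctrl.place_of(t,c)[:4]])
print(ctrl.state()["t"])
E
```

```text
pics
{'t': 0.0, 'q': [-1.359, 0.131, 1.489, -0.0, 1.523, -0.085], 'dq': [-0.0, 0.001, 0.0, -0.001, -0.001, -0.0], 'joint_torque': [-0.002, -56.94, -50.056, -0.0, 0.015, 0.0], 'eef_pos': [0.175, -0.573, 0.255], 'tcp_rot': [-3.105, -0.464, 0.0], 'contact_force': [-0.206, 0.336, -0.324], 'moment': [0.067, -0.026, 0.021], 'grip_width': 0.998}
scene {'camera_matrix': [[412.739, 0.0, 287.593], [0.0, 412.739, 209.493], [0.0, 0.0, 1.0]], 'R': [[0.085, 0.996, 0.001], [0.613, -0.052, -0.788], [-0.786, 0.067, -0.615]], 't': [-0.063, -0.321, 1.671]}
scene tube [([361.6, 168.5], 0.82), ([429.7, 199.3], 0.77), ([368.3, 191.4], 0.71), ([421.5, 229.1], 0.67)]
scene tray [([366.7, 200.6], 0.88)]
scene station [([245.8, 219.5], 0.6)]
scene tube_base [([353.0, 188.6], 0.74), ([405.3, 233.2], 0.64), ([363.5, 173.3], 0.62), ([438.5, 189.5], 0.54)]
scene tube_cap [([389.8, 192.9], 0.86), ([439.4, 225.1], 0.62), ([353.5, 163.3], 0.53), ([424.8, 208.4], 0.52)]
scene stop [([214.6, 199.3], 0.73)]
scene load_mid [([263.5, 203.5], 0.86)]
scene bridge_mouth [([234.0, 202.9], 0.67)]
top {'camera_matrix': [[422.268, 0.0, 279.121], [0.0, 422.268, 206.402], [0.0, 0.0, 1.0]], 'R': [[-0.029, -1.0, 0.003], [-0.992, 0.029, -0.127], [0.127, -0.007, -0.992]], 't': [0.042, 0.582, 1.298]}
top tube [([196.4, 234.3], 0.91), ([198.7, 287.1], 0.87), ([143.9, 227.7], 0.71), ([163.7, 182.9], 0.59)]
top tray [([205.1, 238.5], 0.81)]
top station [([317.3, 214.6], 0.82), ([352.4, 190.0], 0.58)]
top tube_base [([193.8, 277.8], 0.88), ([129.0, 244.1], 0.83), ([183.5, 178.9], 0.72), ([214.7, 238.4], 0.66)]
top tube_cap [([145.8, 188.1], 0.89), ([203.2, 307.9], 0.75), ([183.1, 228.3], 0.72), ([153.3, 213.5], 0.61)]
top stop [([353.3, 220.2], 0.85), ([180.6, 230.2], 0.56)]
top load_mid [([306.2, 209.0], 0.67)]
top bridge_mouth [([332.4, 215.6], 0.58)]
0.9
```

View pics/scene0.png

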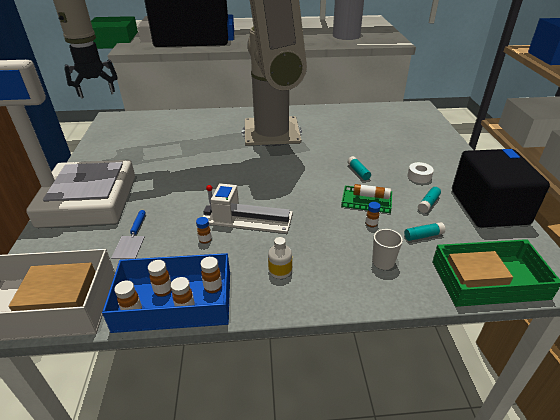

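View pics/top0.png

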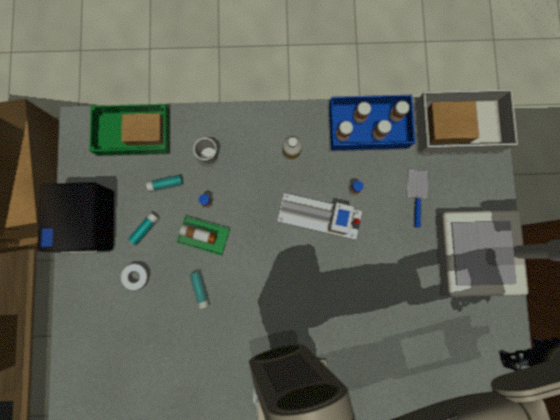

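```bash
cat > h.py <<'E'
import numpy as np
def ray(k,u,v,z):
    K,R,t=[np.array(k[a]) for a in("camera_matrix","R","t")]
    d=R.T@np.linalg.inv(K)@[u,v,1]; c=-R.T@t
    return c+d*(z-c[2])/d[2]
def proj(k,X):
    K,R,t=[np.array(k[a]) for a in("camera_matrix","R","t")]
    p=K@(R@np.asarray(X)+t); return p[:2]/p[2]
def cloud(k,d):
    K,R,t=[np.array(k[a]) for a in("camera_matrix","R","t")]
    v,u=np.mgrid[:d.shape[0],:d.shape[1]]
    P=np.stack([(u-K[0,2])/K[0,0]*d,(v-K[1,2])/K[1,1]*d,d],-1)
    return (P-t)@R
E
python3 - <<'E'
from cell import ctrl
from h import *
import cv2
k=ctrl.get_calibration("top");ks=ctrl.get_calibration("scene")
for n,u,v,z in[("tube",196.4,234.3,.04),("base",214.7,238.4,.04),("cap",183.1,228.3,.04),("tray",205.1,238.5,0),("station",317.3,214.6,0),("stop",353.3,220.2,.05),("load",306.2,209,.05),("mouth",332.4,215.6,.05)]: print(n,ray(k,u,v,z).round(3))
print('scene')
for n,u,v,z in[("tube",368.3,191.4,.04),("base",353,188.6,.04),("cap",389.8,192.9,.04),("tray",366.7,200.6,0),("station",245.8,219.5,0),("stop",214.6,199.3,.05),("load",263.5,203.5,.05),("mouth",234,202.9,.05)]: print(n,ray(ks,u,v,z).round(3))
a=cv2.imread("pics/top0.png")[150:320,110:380];cv2.imwrite("pics/topcrop0.png",cv2.resize(a,None,fx=2.9,fy=2.9,interpolation=cv2.INTER_CUBIC))
E
```

```text
tube [0.503 0.286 0.04 ]
base [0.488 0.229 0.04 ]
cap [0.523 0.328 0.04 ]
tray [0.491 0.266 0.   ]
station [ 0.558 -0.098  0.   ]
stop [ 0.532 -0.205  0.05 ]
load [ 0.571 -0.059  0.05 ]
mouth [ 0.548 -0.14   0.05 ]
scene
tube [0.507 0.268 0.04 ]
base [0.488 0.225 0.04 ]
cap [0.52  0.332 0.04 ]
tray [0.5  0.27 0.  ]
station [ 0.562 -0.109  0.   ]
stop [ 0.522 -0.198  0.05 ]
load [ 0.554 -0.055  0.05 ]
mouth [ 0.544 -0.14   0.05 ]
```

View pics/topcrop0.png

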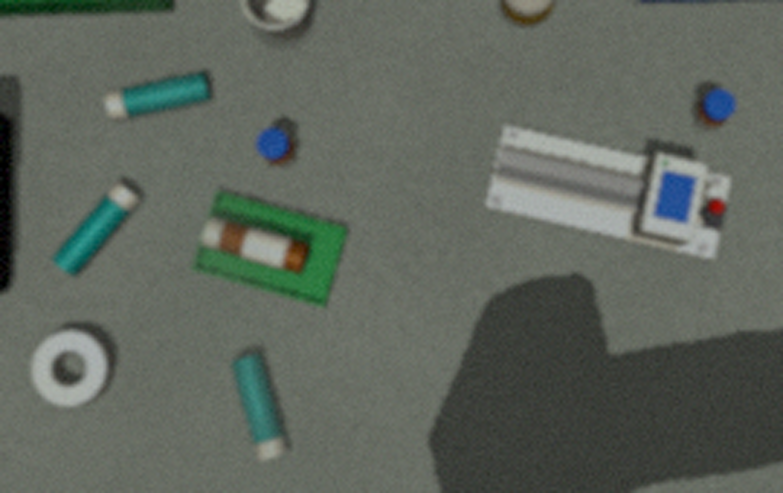

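The candidates in the top view are the amber tube on the green tray (199,236) and three turquoise look-alikes at (164,183), (144,228) and (199,288). I choose the amber one: its white cap is at (183,231), its base at (214,239), and the 2.9x crop confirms it. The station's bridge is at (345,218), the red ball at (357,222), and the open groove is to the left of the bridge.

Next I refine the poses with depth.

```bash
python3 - <<'E'
from cell import ctrl
from h import *
import cv2
for c in("top","scene"):
    k=ctrl.get_calibration(c);d=np.load(f"pics/{c}0.npy");im=cv2.imread(f"pics/{c}0.png")
    P=cloud(k,d);
    hsv=cv2.cvtColor(im,cv2.COLOR_BGR2HSV)
    # tube: points near tray, z>0.03
    m=(d>0)&(abs(P[...,0]-.503)<.07)&(abs(P[...,1]-.28)<.08)&(P[...,2]>.035)&(P[...,2]<.062)&~((hsv[...,0]>45)&(hsv[...,0]<85)&(hsv[...,1]>80))
    Q=P[m];print(c,"tube n",len(Q),"zmax",Q[:,2].max().round(4));
    r=cv2.minAreaRect(Q[:,:2].astype(np.float32)*1000);print(r)
    # tray green
    m=(d>0)&(abs(P[...,0]-.495)<.12)&(abs(P[...,1]-.27)<.12)&(hsv[...,0]>45)&(hsv[...,0]<80)&(hsv[...,1]>100)&(P[...,2]<.04)
    print("tray",m.sum(),cv2.minAreaRect(P[m][:,:2].astype(np.float32)*1000))
    # plate
    m=(d>0)&(abs(P[...,0]-.558)<.16)&(abs(P[...,1]+.1)<.16)&(P[...,2]>.006)&(P[...,2]<.1)
    n,l,st,_=cv2.connectedComponentsWithStats(m.astype(np.uint8))
    i=l[tuple(proj(k,[.565,-.08,.03]).round().astype(int)[::-1])]
    print("station",i,st[i],cv2.minAreaRect(P[l==i][:,:2].astype(np.float32)*1000))
    # bridge top
    m=(l==i)&(P[...,2]>.08);print("bridge",m.sum(),cv2.minAreaRect(P[m][:,:2].astype(np.float32)*1000), np.median(P[m][:,2]))
    m=(d>0)&((hsv[...,0]<6)|(hsv[...,0]>174))&(hsv[...,1]>150)&(abs(P[...,0]-.53)<.06)&(abs(P[...,1]+.2)<.06)
    print("ball",m.sum(),P[m].mean(0).round(3))
    for n in("vial_a","pill_bottle","cup"):
        print(n,[(ray(k,*(np.array(r["xy"])*[560,420]),0).round(3).tolist(),round(r["confidence"],2)) for r in ctrl.place_of(n,c)[:6]])
E
```

```text
top tube n 386 zmax 0.0616
((503.0665283203125, 279.809326171875), (109.71747589111328, 34.2240104675293), 72.23046112060547)
tray 817 ((500.4024658203125, 269.3688049316406), (149.64602661132812, 87.92161560058594), 72.41624450683594)
station 24 [ 278  193   84   47 2273] ((552.2157592773438, -104.5535888671875), (259.7381896972656, 96.57121276855469), 75.07555389404297)
bridge 518 ((534.1510009765625, -177.1947021484375), (80.05548095703125, 84.52611541748047), 75.08812713623047) 0.09011333192867536
ball 19 [ 0.525 -0.204  0.103]
vial_a [([0.642, -0.22, 0.0], 0.68), ([0.613, 0.268, 0.0], 0.58)]
pill_bottle [([0.56, -0.141, 0.0], 0.74), ([0.777, -0.022, 0.0], 0.62)]
cup [([0.766, 0.25, 0.0], 0.72)]
scene tube n 348 zmax 0.0592
((509.4366760253906, 277.15460205078125), (109.68092346191406, 33.04931640625), 71.45085906982422)
tray 640 ((501.14300537109375, 267.9515380859375), (149.33056640625, 95.56315612792969), 72.37841796875)
station 1 [ 196  183   97   60 2638] ((582.3073120117188, -104.78823852539062), (264.9662780761719, 169.6494140625), 86.89608001708984)
bridge 408 ((537.9578247070312, -177.99078369140625), (79.80420684814453, 88.57440185546875), 77.0982666015625) 0.08871526092193166
ball 28 [ 0.532 -0.208  0.1  ]
vial_a [([0.441, -0.208, 0.0], 0.74), ([0.612, 0.254, 0.0], 0.66), ([0.638, -0.225, 0.0], 0.54)]
pill_bottle [([0.781, -0.034, 0.0], 0.7), ([0.565, -0.11, 0.0], 0.37)]
cup [([0.768, 0.252, 0.0], 0.88)]
```

Request:
{"api": "send_rows", "payload": {
  "increments": [
    {"offset":[0.4,-0.4,0],"roll":0},
    {"offset":[0.75,-0.9,0],"roll":0},
    {"offset":[0.75,-0.9,0],"roll":0},
    {"offset":[0.75,-0.9,0],"roll":0},
    {"offset":[0.75,-0.9,0],"roll":0},
    {"offset":[0.75,-0.9,0],"roll":0},
    {"offset":[0.75,-0.9,0],"roll":0},
    {"offset":[0.75,-0.9,0],"roll":0},
    {"offset":[0.75,-0.9,0],"roll":0},
    {"offset":[0.75,-0.9,0],"roll":0},
    {"offset":[0.75,-0.9,0],"roll":0},
    {"offset":[0.75,-0.9,0],"roll":0},
    {"offset":[0.75,-0.9,0],"roll":0},
    {"offset":[0.75,-0.9,0],"roll":0},
    {"offset":[0.75,-0.9,0],"roll":0},
    {"offset":[0.75,-0.9,0],"roll":0},
    {"offset":[0.75,-0.9,0],"roll":0},
    {"offset":[0.75,-0.9,0],"roll":0},
    {"offset":[0.75,-0.9,0],"roll":0},
    {"offset":[0.75,-0.9,0],"roll":0}
  ]
}}

```text
t: 3.2
eef_pos: [0.4032, -0.0164, 0.2555]
tcp_rot: [3.106, 0.462, 0.013]
contact_force: [0.5, -0.5, 0.1]
grip_width: 0.999
```

```bash
cat > go.py <<'E'
import sys
from cell import ctrl
from h import *
import cv2
from scipy.spatial.transform import Rotation as Ro
# args: x y z heading(deg)
s=ctrl.state();R=Ro.from_rotvec(s["tcp_rot"]).as_matrix();p=np.array(s["eef_pos"])
h=np.degrees(np.arctan2(R[1,0],R[0,0]))
print("t",round(s["t"],2),"p",p.round(4),"head",h.round(2),"z-axis",R[:,2].round(3),"F",np.round(s["contact_force"],2),"g",round(s["grip_width"],3))
if len(sys.argv)>1:
    T=np.array(list(map(float,sys.argv[1:4])));H=float(sys.argv[4])
    print("units now-frame",(R.T@(T-p)/.025).round(2),"roll",round(-((H-h+180)%360-180)/4,2))
    a=np.radians(H);Rf=np.array([[np.cos(a),np.sin(a),0],[np.sin(a),-np.cos(a),0],[0,0,-1]])
    print("units goal-frame",(Rf.T@(T-p)/.025).round(2))
E
python3 go.py .503 .28 .2 72.3
```

```text
t 3.2 p [ 0.4032 -0.0164  0.2555] head 16.92 z-axis [ 0.009 -0.    -1.   ] F [ 0.46 -0.49  0.07] g 0.999
units now-frame [  7.25 -10.19   2.25] roll -13.85
units goal-frame [12.51  0.2   2.22]
```

Request:
{"api": "send_rows", "payload": {
  "increments": [
    {"offset":[0.7,-1,0],"roll":0},
    {"offset":[0.7,-1,0],"roll":0},
    {"offset":[0.7,-1,0],"roll":0},
    {"offset":[0.7,-1,0],"roll":0},
    {"offset":[0.7,-1,0],"roll":0},
    {"offset":[0.7,-1,0],"roll":0},
    {"offset":[0.7,-1,0],"roll":0},
    {"offset":[0.7,-1,0],"roll":0},
    {"offset":[0.7,-1,0],"roll":0},
    {"offset":[0.5,-0.7,0],"roll":-0.5},
    {"offset":[0,0,0],"roll":-1},
    {"offset":[0,0,0],"roll":-1},
    {"offset":[0,0,0],"roll":-1},
    {"offset":[0,0,0],"roll":-1},
    {"offset":[0,0,0],"roll":-1},
    {"offset":[0,0,0],"roll":-1},
    {"offset":[0,0,0],"roll":-1},
    {"offset":[0,0,0],"roll":-1},
    {"offset":[0,0,0],"roll":-1},
    {"offset":[0,0,0],"roll":-1}
  ]
}}

```text
t: 5.2
eef_pos: [0.4813, 0.2912, 0.2561]
tcp_rot: [2.702, 1.601, 0.013]
contact_force: [0.3, -0.3, 0.6]
grip_width: 0.997
```

```bash
python3 go.py .503 .28 .2 72.3
```

```text
t 5.2 p [0.4813 0.2912 0.2561] head 61.32 z-axis [ 0.008  0.004 -1.   ] F [ 0.25 -0.31  0.61] g 0.997
units now-frame [0.01 0.97 2.25] roll -2.75
units goal-frame [-0.16  0.96  2.24]
```

Request:
{"api": "send_rows", "payload": {
  "increments": [
    {"offset":[0,0.35,0.5],"roll":-0.9},
    {"offset":[0,0.35,0.6],"roll":-0.9},
    {"offset":[-0.1,0.25,0.6],"roll":-0.9},
    {"offset":[0,0,0.5],"roll":0}
  ]
}}

```text
t: 5.6
eef_pos: [0.501, 0.2811, 0.203]
tcp_rot: [2.527, 1.863, 0.022]
contact_force: [-0.2, 0.2, -0.5]
grip_width: 1.002
```

```bash
python3 go.py .503 .28 .056 72.3; python3 - <<'E'
from cell import ctrl
from h import *
import cv2
k=ctrl.get_calibration("wrist");p,d=ctrl.grab_frame("wrist");cv2.imwrite("pics/w1.png",p[:,:,::-1]);P=cloud(k,d)
hsv=cv2.cvtColor(p,cv2.COLOR_RGB2HSV)
m=(d>0)&(abs(P[...,0]-.503)<.07)&(abs(P[...,1]-.28)<.08)&(P[...,2]>.035)&(P[...,2]<.065)&~((hsv[...,0]>45)&(hsv[...,0]<85)&(hsv[...,1]>80))
print(m.sum(),cv2.minAreaRect(P[m][:,:2].astype(np.float32)*1000),np.percentile(P[m][:,2],[50,98]))
E
```

```text
t 5.6 p [0.501  0.2811 0.203 ] head 72.79 z-axis [ 0.012  0.007 -1.   ] F [-0.17  0.17 -0.47] g 1.002
units now-frame [-0.08  0.03  5.88] roll 0.12
units goal-frame [-0.02  0.09  5.88]
3830 ((504.1432800292969, 281.3888244628906), (109.77666473388672, 33.72132110595703), 71.85774230957031) [0.054232  0.0572284]
```

View pics/w1.png

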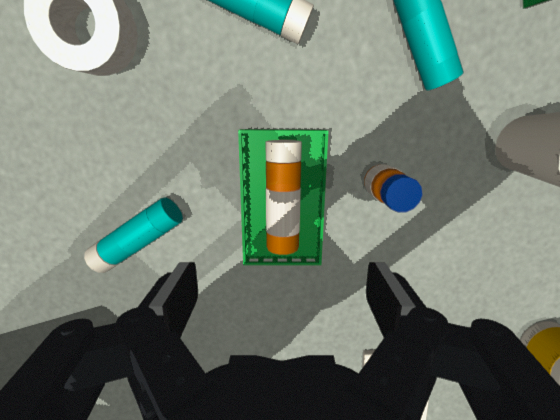

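The wrist view shows the amber tube with the cap at (284,150) and the base at (283,243), midway between the fingers at (195,270) and (370,270). It also shows the vial clear at (403,193). The depth fit gives (0.504, 0.281), heading 72°.

Request:
{"api": "send_rows", "payload": {
  "increments": [
    {"offset":[0,0.05,0.8],"roll":0},
    {"offset":[0,0,1],"roll":0},
    {"offset":[0,0,1],"roll":0.1},
    {"offset":[0,0,1],"roll":0},
    {"offset":[0,0,0.6],"roll":0}
  ]
}}

```text
t: 6.15
eef_pos: [0.501, 0.2845, 0.0909]
tcp_rot: [2.546, 1.84, 0.026]
contact_force: [-0.1, -0.1, 0.2]
grip_width: 1.002
```

```bash
python3 go.py .504 .281 .056 72.1
```

```text
t 6.15 p [0.501  0.2845 0.0909] head 71.72 z-axis [ 0.014  0.009 -1.   ] F [-0.08 -0.14  0.19] g 1.002
units now-frame [-0.11  0.14  1.4 ] roll -0.1
units goal-frame [-0.1   0.15  1.4 ]
```

Request:
{"api": "send_rows", "payload": {
  "increments": [
    {"offset":[-0.1,0.15,0.5],"roll":-0.1},
    {"offset":[0,0.05,0.6],"roll":0},
    {"offset":[0,0,0.3],"roll":0}
  ]
}}

```text
t: 6.45
eef_pos: [0.5051, 0.2812, 0.0539]
tcp_rot: [2.54, 1.848, 0.026]
contact_force: [-0.8, -0.3, 0.4]
grip_width: 0.997
```

```bash
python3 go.py .504 .281 .056 72.1
```

```text
t 6.45 p [0.5051 0.2812 0.0539] head 72.08 z-axis [ 0.014  0.009 -1.   ] F [-0.81 -0.31  0.35] g 0.997
units now-frame [-0.02 -0.04 -0.08] roll -0.01
units goal-frame [-0.02 -0.04 -0.08]
```

Request:
{"api": "send_rows", "payload": {
  "increments": [
    {"offset":[0,0,-0.1],"roll":0},
    {"offset":[0,0,0],"roll":0},
    {"offset":[0,0,0],"roll":0},
    {"offset":[0,0,0],"roll":0},
    {"offset":[0,0,0],"roll":0},
    {"offset":[0,0,0],"roll":0},
    {"offset":[0,0,0],"roll":0},
    {"offset":[0,0,0],"roll":0},
    {"offset":[0,0,0],"roll":0},
    {"offset":[0,0,0],"roll":0}
  ],
  "hand": -1
}}

```text
t: 7.45
eef_pos: [0.5052, 0.2825, 0.0594]
tcp_rot: [-2.54, -1.846, -0.028]
contact_force: [-0.1, 0.2, -0.3]
grip_width: 0.372
```

```bash
python3 go.py .504 .281 .056 72.1; python3 - <<'E'
from cell import ctrl
import cv2
p,d=ctrl.grab_frame("wrist");cv2.imwrite("pics/w2.png",p[:,:,::-1])
E
```

```text
t 7.45 p [0.5052 0.2825 0.0594] head 72.03 z-axis [ 0.013  0.012 -1.   ] F [-0.14  0.16 -0.32] g 0.372
units now-frame [-0.07 -0.03  0.13] roll -0.02
units goal-frame [-0.07 -0.03  0.14]
```

View pics/w2.png

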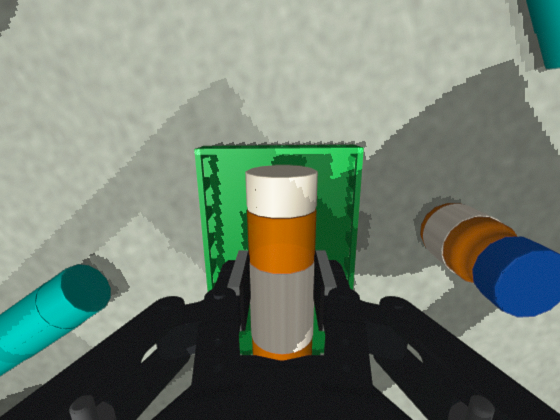

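```bash
python3 - <<'E'
from cell import ctrl
from h import *
import cv2
from scipy.spatial.transform import Rotation as Ro
s=ctrl.state();R=Ro.from_rotvec(s["tcp_rot"]).as_matrix();p0=np.array(s["eef_pos"])
k=ctrl.get_calibration("wrist");p,d=ctrl.grab_frame("wrist");P=(cloud(k,d)-p0)@R  # tool frame
a=p[235:370,190:380];cv2.imwrite("pics/w3.png",cv2.resize(a[:,:,::-1],None,fx=4,fy=4))
for u in(232,236,240,243,246,316,320,324,328,334):
    print(u,[(v,(P[v,u]*1000).round().astype(int).tolist()) for v in(250,256,262,270,290,310,330)])
t=(d>0)&(abs(P[...,1])<.015)&(abs(P[...,0])<.06);print("tube top z tool",np.percentile(P[t][:,2],[1,5,20]))
W=cloud(k,d);print("tube top world z",np.percentile(W[t][:,2],[50,80,95]))
E
```

```text
232 [(250, [-5, -32, 55]), (256, [-10, -33, 56]), (262, [7, -25, 16]), (270, [11, -23, 2]), (290, [12, -20, -16]), (310, [13, -18, -29]), (330, [17, -15, -44])]
236 [(250, [-5, -30, 55]), (256, [-10, -30, 56]), (262, [11, -22, 9]), (270, [11, -21, 1]), (290, [10, -19, -13]), (310, [12, -17, -28]), (330, [18, -14, -45])]
240 [(250, [-6, -27, 56]), (256, [12, -21, 14]), (262, [12, -20, 7]), (270, [11, -19, 1]), (290, [10, -17, -12]), (310, [0, -18, -13]), (330, [-10, -18, -12])]
243 [(250, [-6, -25, 56]), (256, [11, -19, 15]), (262, [12, -19, 8]), (270, [11, -18, 1]), (290, [10, -16, -13]), (310, [0, -16, -13]), (330, [-10, -17, -13])]
246 [(250, [-5, -23, 55]), (256, [11, -18, 15]), (262, [11, -17, 8]), (270, [11, -16, 2]), (290, [3, -16, -2]), (310, [-5, -16, -6]), (330, [-68, -26, 55])]
316 [(250, [-5, 22, 56]), (256, [12, 17, 13]), (262, [12, 16, 8]), (270, [10, 16, 3]), (290, [2, 16, 0]), (310, [-7, 16, -4]), (330, [-68, 24, 55])]
320 [(250, [-5, 25, 56]), (256, [11, 19, 15]), (262, [11, 18, 9]), (270, [12, 17, 0]), (290, [9, 16, -12]), (310, [0, 16, -13]), (330, [-10, 16, -12])]
324 [(250, [-6, 28, 57]), (256, [11, 21, 14]), (262, [12, 20, 7]), (270, [11, 19, 1]), (290, [10, 17, -14]), (310, [1, 17, -14]), (330, [-6, 17, -17])]
328 [(250, [-6, 30, 57]), (256, [-10, 30, 56]), (262, [12, 22, 8]), (270, [12, 21, 0]), (290, [10, 19, -13]), (310, [13, 16, -29]), (330, [18, 14, -45])]
334 [(250, [-6, 34, 57]), (256, [-10, 34, 56]), (262, [8, 26, 15]), (270, [8, 25, 8]), (290, [12, 21, -16]), (310, [12, 19, -29]), (330, [17, 16, -45])]
tube top z tool [-0.07300258 -0.0702646  -0.06126194]
tube top world z [0.05788243 0.12086054 0.12991868]
```

View pics/w3.png

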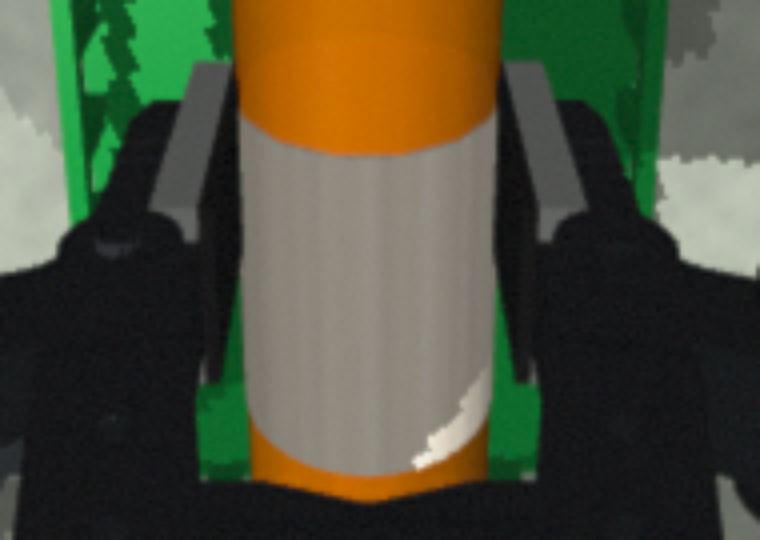

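The fingertips sit only about 15–16 mm ahead of the TCP at this opening, so the pads are at or slightly above the tube's axis. I'll reopen, go about 11 mm lower and regrasp.

Request:
{"api": "send_rows", "payload": {
  "increments": [
    {"offset":[0,0,0],"roll":0},
    {"offset":[0,0,0],"roll":0},
    {"offset":[0,0,0],"roll":0},
    {"offset":[0,0,0],"roll":0},
    {"offset":[0,0,0],"roll":0}
  ],
  "hand": 0.2
}}

```text
t: 8.05
eef_pos: [0.5058, 0.2827, 0.0601]
tcp_rot: [-2.54, -1.846, -0.03]
contact_force: [-0.7, 0.1, -0.2]
grip_width: 0.599
```

```bash
python3 go.py .504 .281 .048 72.1; python3 - <<'E'
from cell import ctrl
from h import *
import cv2
k=ctrl.get_calibration("wrist");p,d=ctrl.grab_frame("wrist");P=cloud(k,d)
hsv=cv2.cvtColor(p,cv2.COLOR_RGB2HSV)
m=(d>0)&(abs(P[...,0]-.503)<.07)&(abs(P[...,1]-.28)<.08)&(P[...,2]>.048)&(P[...,2]<.065)&((hsv[...,2]>100))
q=P[m];q=q[(q-[.504,.281,0])@[.31,.95,0]>0.015]
print(len(q),q.mean(0),np.percentile(q[:,2],98),cv2.minAreaRect(q[:,:2].astype(np.float32)*1000))
E
```

```text
t 8.05 p [0.5058 0.2827 0.0601] head 72.02 z-axis [ 0.015  0.012 -1.   ] F [-0.73  0.1  -0.19] g 0.599
units now-frame [-0.1  -0.05  0.48] roll -0.02
units goal-frame [-0.09 -0.05  0.48]
5405 [0.51516644 0.31620358 0.05393704] 0.05695863928538515 ((514.58154296875, 314.9537048339844), (41.21043395996094, 29.720142364501953), 72.62244415283203)
```

Request:
{"api": "send_rows", "payload": {
  "increments": [
    {"offset":[-0.1,-0.05,0.3],"roll":0},
    {"offset":[0,0,0.2],"roll":0},
    {"offset":[0,0,0],"roll":0}
  ]
}}

```text
t: 8.4
eef_pos: [0.5038, 0.2807, 0.0464]
tcp_rot: [-2.54, -1.846, -0.03]
contact_force: [1.1, -0.2, -0.5]
grip_width: 0.603
```

Request:
{"api": "send_rows", "payload": {
  "increments": [
    {"offset":[0,0,0.02],"roll":0},
    {"offset":[0,0,0],"roll":0},
    {"offset":[0,0,0],"roll":0},
    {"offset":[0,0,0],"roll":0},
    {"offset":[0,0,0],"roll":0},
    {"offset":[0,0,0],"roll":0}
  ],
  "hand": -1
}}

```text
t: 9.0
eef_pos: [0.5038, 0.2804, 0.0456]
tcp_rot: [-2.54, -1.846, -0.029]
contact_force: [0.3, -0.4, -0.8]
grip_width: 0.381
```

```bash
python3 go.py .504 .281 .048 72.1
```

```text
t 9.0 p [0.5038 0.2804 0.0456] head 72.02 z-axis [ 0.014  0.012 -1.   ] F [ 0.33 -0.4  -0.77] g 0.381
units now-frame [ 0.03  0.   -0.1 ] roll -0.02
units goal-frame [ 0.02  0.   -0.1 ]
```

Request:
{"api": "send_rows", "payload": {
  "increments": [
    {"offset":[0,0,0],"roll":0},
    {"offset":[0,0,0],"roll":0},
    {"offset":[0,0,-0.1],"roll":0},
    {"offset":[0,0,0],"roll":0}
  ],
  "hand": -0.1
}}

```text
t: 9.4
eef_pos: [0.5037, 0.2807, 0.0485]
tcp_rot: [-2.54, -1.846, -0.029]
contact_force: [0.9, 0.4, -0.1]
grip_width: 0.451
```

Request:
{"api": "send_rows", "payload": {
  "increments": [
    {"offset":[0,0,0],"roll":0},
    {"offset":[0,0,0],"roll":0},
    {"offset":[0,0,0],"roll":0},
    {"offset":[0,0,0],"roll":0},
    {"offset":[0,0,0],"roll":0}
  ],
  "hand": -1
}}

```text
t: 9.9
eef_pos: [0.5038, 0.2807, 0.0487]
tcp_rot: [-2.54, -1.846, -0.03]
contact_force: [0.5, 0.2, 0.5]
grip_width: 0.379
```

```bash
python3 go.py .504 .281 .16 72.1
```

```text
t 9.9 p [0.5038 0.2807 0.0487] head 72.02 z-axis [ 0.015  0.012 -1.   ] F [0.54 0.16 0.51] g 0.379
units now-frame [ 0.08  0.05 -4.45] roll -0.02
units goal-frame [ 0.01  0.   -4.45]
```

Request:
{"api": "send_rows", "payload": {
  "increments": [
    {"offset":[0,0,-0.4],"roll":0},
    {"offset":[0,0,-0.8],"roll":0},
    {"offset":[0,0,-1],"roll":0},
    {"offset":[0,0,-1],"roll":0},
    {"offset":[0,0,-1],"roll":0},
    {"offset":[0,0,-1],"roll":0}
  ]
}}

```text
t: 10.5
eef_pos: [0.4978, 0.2773, 0.1795]
tcp_rot: [-2.538, -1.845, -0.011]
contact_force: [-0.6, -0.2, -2.4]
grip_width: 0.379
```

```bash
python3 go.py .565 -.056 .19 75.1; python3 - <<'E'
from cell import ctrl
import cv2
p,d=ctrl.grab_frame("wrist");cv2.imwrite("pics/w4.png",p[:,:,::-1])
E
```

```text
t 10.5 p [0.4978 0.2773 0.1795] head 72.02 z-axis [ 0.004  0.007 -1.   ] F [-0.58 -0.23 -2.44] g 0.379
units now-frame [-11.85   6.67  -0.51] roll -0.77
units goal-frame [-12.19   6.03  -0.42]
```

View pics/w4.png

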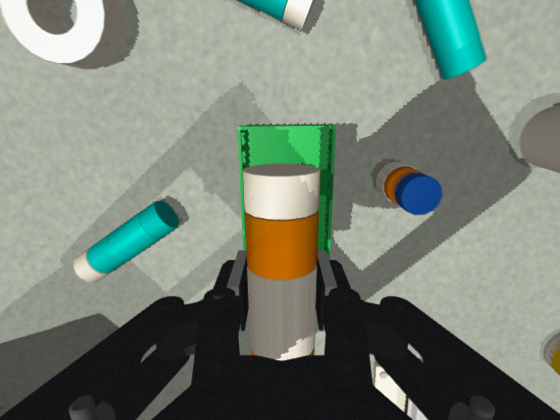

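The tube is held level, with the cap at (282,190) ahead along tool +x. Next I carry it to the groove.

Request:
{"api": "send_rows", "payload": {
  "increments": [
    {"offset":[-0.4,0.2,0],"roll":0},
    {"offset":[-0.7,0.4,0],"roll":0},
    {"offset":[-0.7,0.4,0],"roll":0},
    {"offset":[-0.7,0.4,0],"roll":0},
    {"offset":[-0.7,0.4,0],"roll":0},
    {"offset":[-0.7,0.4,0],"roll":0},
    {"offset":[-0.7,0.4,0],"roll":0},
    {"offset":[-0.7,0.4,0],"roll":0},
    {"offset":[-0.7,0.4,0],"roll":0},
    {"offset":[-0.7,0.4,0],"roll":0},
    {"offset":[-0.7,0.4,0],"roll":0},
    {"offset":[-0.7,0.4,0],"roll":0},
    {"offset":[-0.7,0.4,0],"roll":-0.2},
    {"offset":[-0.7,0.4,0],"roll":-0.2},
    {"offset":[-0.7,0.4,0],"roll":-0.2},
    {"offset":[-0.5,0.3,0],"roll":-0.2}
  ]
}}

```text
t: 12.15
eef_pos: [0.5556, -0.0444, 0.1685]
tcp_rot: [-2.476, -1.913, 0.006]
contact_force: [0.5, 0.4, -0.5]
grip_width: 0.378
```

```bash
python3 go.py .565 -.056 .16 75.1
```

```text
t 12.15 p [ 0.5556 -0.0444  0.1685] head 75.38 z-axis [-0.011  0.007 -1.   ] F [ 0.46  0.36 -0.52] g 0.378
units now-frame [-0.36  0.48  0.33] roll 0.07
units goal-frame [-0.35  0.48  0.34]
```

Request:
{"api": "send_rows", "payload": {
  "increments": [
    {"offset":[-0.15,0.25,0.1],"roll":0.05},
    {"offset":[-0.2,0.25,0.2],"roll":0},
    {"offset":[0,0,0],"roll":0}
  ]
}}

```text
t: 12.45
eef_pos: [0.5641, -0.0592, 0.1575]
tcp_rot: [-2.481, -1.902, 0.011]
contact_force: [0.2, -0.0, -1.2]
grip_width: 0.376
```

```bash
python3 go.py .565 -.056 .058 75.1; python3 - <<'E'
from cell import ctrl
from h import *
import cv2
for c in("wrist","top"):
    k=ctrl.get_calibration(c);p,d=ctrl.grab_frame(c);cv2.imwrite(f"pics/{c}5.png",p[:,:,::-1]);P=cloud(k,d);np.save(f"pics/{c}5.npy",P)
    y=np.array([.257,.966]);x=np.array([.966,-.257]);q=P[...,:2]-[.5522,-.1046]
    X=q@x;Y=q@y;Z=P[...,2]
    m=(d>0)&(Z>.006)&(Z<.02)&(abs(X)<.06)&(abs(Y)<.15)
    print(c,m.sum(),"X",np.percentile(X[m],[.5,2,98,99.5]).round(4),"Y",np.percentile(Y[m],[.5,2,98,99.5]).round(4))
    for lo,hi in((60,80),(80,100),(100,115)):
        g=(d>0)&(Z>.034)&(Z<.046)&(abs(X)<.03)&(Y>lo/1e3)&(Y<hi/1e3)
        if g.sum()>5: print(lo,g.sum(),"grooveX",np.percentile(X[g],[1,50,99]).round(4))
E
```

```text
t 12.45 p [ 0.5641 -0.0592  0.1575] head 74.95 z-axis [-0.015  0.008 -1.   ] F [ 0.19 -0.01 -1.24] g 0.376
units now-frame [0.12 0.06 3.98] roll -0.04
units goal-frame [0.13 0.   3.98]
wrist 6070 X [-0.0458 -0.045   0.0478  0.0485] Y [-0.0084 -0.0009  0.1299  0.1307]
80 347 grooveX [-0.0154  0.0097  0.0185]
100 444 grooveX [-0.016  -0.0069  0.0181]
top 551 X [-0.0534 -0.0465  0.0439  0.0472] Y [-0.1294 -0.1279  0.129   0.1311]
60 16 grooveX [-0.0165 -0.0125 -0.0056]
100 6 grooveX [-0.0167 -0.012   0.0152]
```

View pics/wrist5.png

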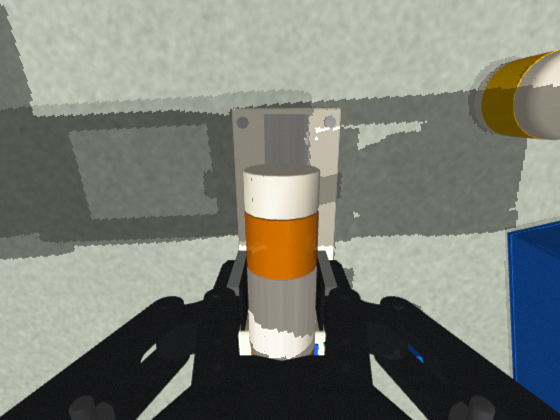

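```bash
python3 - <<'E'
import numpy as np
P=np.load("pics/wrist5.npy")
y=np.array([.257,.966]);x=np.array([.966,-.257]);q=P[...,:2]-[.5522,-.1046]
X=q@x;Y=q@y;Z=P[...,2]
m=(Z>.14)&(Z<.17)&(abs(X)<.03)&(Y>.065)&(Y<.12)
for lo in(.065,.075,.085,.095):
    g=m&(Y>lo)&(Y<lo+.01)
    if g.sum()>20: print(lo,g.sum(),"X",np.percentile(X[g],[1,99]).round(4),"Zmax",np.percentile(Z[g],98).round(4))
print("Ymax",Y[m].max())
q=np.array([.5641,-.0592])-[.5522,-.1046];print("tcp XY",q@x,q@y)
E
```

```text
0.065 1525 X [-0.016   0.0159] Zmax 0.1655
0.075 1702 X [-0.0162  0.0157] Zmax 0.1653
0.085 1690 X [-0.0161  0.0157] Zmax 0.1653
0.095 2201 X [-0.0161  0.0154] Zmax 0.1651
Ymax 0.10365432275412732
tcp XY -0.00017239999999997904 0.046914700000000004
```

Request:
{"api": "send_rows", "payload": {
  "increments": [
    {"offset":[0.1,0.05,0.5],"roll":0},
    {"offset":[0,0,0.8],"roll":0},
    {"offset":[0,0,0.8],"roll":0},
    {"offset":[0,0,0.6],"roll":0},
    {"offset":[0,0,0],"roll":0}
  ]
}}

```text
t: 13.05
eef_pos: [0.5654, -0.0518, 0.0869]
tcp_rot: [-2.477, -1.908, 0.007]
contact_force: [-1.2, 0.5, -2.0]
grip_width: 0.381
```

```bash
python3 go.py .5663 -.0566 .0595 75.1
```

```text
t 13.05 p [ 0.5654 -0.0518  0.0869] head 75.21 z-axis [-0.013  0.009 -1.   ] F [-1.25  0.5  -2.03] g 0.381
units now-frame [-0.18  0.1   1.09] roll 0.03
units goal-frame [-0.17  0.08  1.1 ]
```

Request:
{"api": "send_rows", "payload": {
  "increments": [
    {"offset":[-0.15,0.1,0.2],"roll":0},
    {"offset":[0,0,0.3],"roll":0},
    {"offset":[0,0,0.2],"roll":0},
    {"offset":[0,0,0],"roll":0}
  ]
}}

```text
t: 13.45
eef_pos: [0.5678, -0.0559, 0.0694]
tcp_rot: [-2.478, -1.91, 0.005]
contact_force: [-0.7, -0.5, -1.4]
grip_width: 0.377
```

```bash
python3 go.py .5663 -.0566 .0595 75.1
```

```text
t 13.45 p [ 0.5678 -0.0559  0.0694] head 75.25 z-axis [-0.01   0.008 -1.   ] F [-0.75 -0.48 -1.36] g 0.377
units now-frame [-0.04 -0.05  0.39] roll 0.04
units goal-frame [-0.04 -0.05  0.39]
```

Request:
{"api": "send_rows", "payload": {
  "increments": [
    {"offset":[0,-0.05,0.15],"roll":0},
    {"offset":[0,0,0.1],"roll":0},
    {"offset":[0,0,0.05],"roll":0},
    {"offset":[0,0,0],"roll":0}
  ]
}}

```text
t: 13.85
eef_pos: [0.5674, -0.0558, 0.0628]
tcp_rot: [-2.479, -1.911, 0.003]
contact_force: [-0.8, 0.5, -1.3]
grip_width: 0.379
```

```bash
python3 go.py .5663 -.0566 .0595 75.1
```

```text
t 13.85 p [ 0.5674 -0.0558  0.0628] head 75.24 z-axis [-0.008  0.008 -1.   ] F [-0.77  0.54 -1.32] g 0.379
units now-frame [-0.04 -0.03  0.13] roll 0.03
units goal-frame [-0.04 -0.03  0.13]
```

Request:
{"api": "send_rows", "payload": {
  "increments": [
    {"offset":[0,-0.03,0.08],"roll":0},
    {"offset":[0,0,0.05],"roll":0},
    {"offset":[0,0,0],"roll":0}
  ]
}}

```text
t: 14.15
eef_pos: [0.5674, -0.0558, 0.0629]
tcp_rot: [-2.48, -1.912, 0.002]
contact_force: [-2.3, 0.4, -1.7]
grip_width: 0.379
```

```bash
python3 go.py .5663 -.0566 .0595 75.1
```

```text
t 14.15 p [ 0.5674 -0.0558  0.0629] head 75.25 z-axis [-0.007  0.007 -1.   ] F [-2.33  0.38 -1.71] g 0.379
units now-frame [-0.04 -0.04  0.13] roll 0.04
units goal-frame [-0.04 -0.04  0.13]
```

Request:
{"api": "send_rows", "payload": {
  "increments": [
    {"offset":[0,-0.04,0.12],"roll":0},
    {"offset":[0,0,0.12],"roll":0}
  ]
}}

```text
t: 14.35
eef_pos: [0.568, -0.0559, 0.0619]
tcp_rot: [-2.482, -1.913, -0.001]
contact_force: [-20.8, 2.0, 36.8]
grip_width: 0.378
```

```bash
python3 go.py .5663 -.0566 .0595 75.1
```

```text
t 14.35 p [ 0.568  -0.0559  0.0619] head 75.27 z-axis [-0.005  0.006 -1.   ] F [-20.83   2.02  36.81] g 0.378
units now-frame [-0.04 -0.06  0.1 ] roll 0.04
units goal-frame [-0.04 -0.06  0.1 ]
```

Request:
{"api": "send_rows", "payload": {
  "increments": [
    {"offset":[0,-0.06,-0.08],"roll":0},
    {"offset":[0,-0.04,0],"roll":0}
  ]
}}

```text
t: 14.55
eef_pos: [0.5664, -0.0554, 0.0654]
tcp_rot: [-2.483, -1.915, -0.003]
contact_force: [0.4, -0.2, -1.8]
grip_width: 0.384
```

```bash
python3 go.py .5663 -.0566 .0595 75.1
```

```text
t 14.55 p [ 0.5664 -0.0554  0.0654] head 75.27 z-axis [-0.002  0.006 -1.   ] F [ 0.4  -0.23 -1.85] g 0.384
units now-frame [-0.05  0.01  0.24] roll 0.04
units goal-frame [-0.05  0.01  0.24]
```

Request:
{"api": "send_rows", "payload": {
  "increments": [
    {"offset":[0,-0.01,0.12],"roll":0},
    {"offset":[0,0,0.05],"roll":0}
  ]
}}

```text
t: 14.75
eef_pos: [0.5671, -0.0555, 0.062]
tcp_rot: [-2.484, -1.916, -0.005]
contact_force: [-5.1, 0.2, 12.0]
grip_width: 0.377
```

```bash
python3 go.py .5663 -.0566 .0595 75.1
```

```text
t 14.75 p [ 0.5671 -0.0555  0.062 ] head 75.27 z-axis [ 0.     0.005 -1.   ] F [-5.13  0.22 11.98] g 0.377
units now-frame [-0.05 -0.02  0.1 ] roll 0.04
units goal-frame [-0.05 -0.02  0.1 ]
```

Request:
{"api": "send_rows", "payload": {
  "increments": [
    {"offset":[0,-0.08,0],"roll":0},
    {"offset":[0,-0.03,0.03],"roll":0}
  ]
}}

```text
t: 14.95
eef_pos: [0.5667, -0.0554, 0.0623]
tcp_rot: [-2.488, -1.918, -0.011]
contact_force: [-0.7, -0.2, 8.3]
grip_width: 0.379
```

```bash
python3 go.py .5663 -.0566 .0595 75.1;python3 - <<'E'
from cell import ctrl
from h import *
import cv2
k=ctrl.get_calibration("wrist");p,d=ctrl.grab_frame("wrist");P=cloud(k,d);cv2.imwrite("pics/w6.png",p[:,:,::-1])
y=np.array([.257,.966]);x=np.array([.966,-.257]);q=P[...,:2]-[.5522,-.1046]
X=q@x;Y=q@y;Z=P[...,2]
for lo in(.07,.08,.09,.10):
    g=(d>0)&(Z>.05)&(Z<.08)&(abs(X)<.03)&(Y>lo)&(Y<lo+.01)
    if g.sum()>20: print(lo,g.sum(),"X",np.percentile(X[g],[1,99]).round(4),"Zmax",np.percentile(Z[g],98).round(4))
g=(d>0)&(Z>.034)&(Z<.046)&(abs(X)<.03)&(Y>.112)&(Y<.122);print(g.sum(),"groove",np.percentile(X[g],[1,99]))
g=(d>0)&(Z>.006)&(Z<.02)&(abs(X)<.06)&(Y>.05)&(Y<.15);print(g.sum(),"plate",np.percentile(X[g],[1,99]))
E
```

```text
t 14.95 p [ 0.5667 -0.0554  0.0623] head 75.27 z-axis [ 0.005  0.004 -1.   ] F [-0.67 -0.18  8.31] g 0.379
units now-frame [-0.05 -0.    0.11] roll 0.04
units goal-frame [-0.05 -0.    0.11]
0.07 1534 X [-0.0147  0.0173] Zmax 0.0704
0.08 1663 X [-0.0146  0.0171] Zmax 0.0703
0.09 1746 X [-0.0148  0.017 ] Zmax 0.0701
0.1 1963 X [-0.0148  0.0167] Zmax 0.07
805 groove [-0.01582529  0.01839903]
12126 plate [-0.04524679  0.04773606]
```

View pics/w6.png

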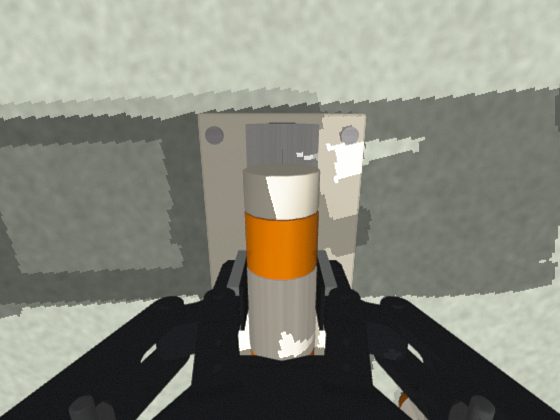

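The tube is centred over the groove: tube centre X is +1.2 mm and groove centre is +1.3 mm. It sits about 3 mm high, with the fingertips touching the flank tops. I'll open the jaws a little so it settles, then look again.

Request:
{"api": "send_rows", "payload": {
  "increments": [
    {"offset":[0,0,-0.02],"roll":0},
    {"offset":[0,0,0],"roll":0},
    {"offset":[0,0,0],"roll":0},
    {"offset":[0,0,-0.05],"roll":0}
  ],
  "hand": -0.1
}}

```text
t: 15.4
eef_pos: [0.5647, -0.0549, 0.0618]
tcp_rot: [-2.485, -1.916, -0.006]
contact_force: [-0.9, 0.5, 0.8]
grip_width: 0.448
```

```bash
python3 go.py .5663 -.0566 .0595 75.1;cat > tb.py <<'E'
from cell import ctrl
from h import *
import cv2,sys
k=ctrl.get_calibration("wrist");p,d=ctrl.grab_frame("wrist");P=cloud(k,d);cv2.imwrite(f"pics/{sys.argv[1]}.png",p[:,:,::-1])
y=np.array([.257,.966]);x=np.array([.966,-.257]);q=P[...,:2]-[.5522,-.1046]
X=q@x;Y=q@y;Z=P[...,2]
for lo in np.arange(-.02,.13,.01):
    g=(d>0)&(Z>.05)&(Z<.08)&(abs(X)<.025)&(Y>lo)&(Y<lo+.01)
    if g.sum()>20: print(lo.round(2),g.sum(),"X",np.percentile(X[g],[1,99]).round(4),"Zmax",np.percentile(Z[g],98).round(4))
g=(d>0)&(Z>.05)&(Z<.08)&(abs(X)<.01)&(Y<.13);print("cap Y",np.percentile(Y[g],[90,99,100]))
E
python3 tb.py w7
```

```text
t 15.4 p [ 0.5647 -0.0549  0.0618] head 75.26 z-axis [ 0.001  0.005 -1.   ] F [-0.89  0.53  0.85] g 0.448
units now-frame [-0.05  0.08  0.09] roll 0.04
units goal-frame [-0.05  0.08  0.09]
0.01 391 X [-0.0148  0.0177] Zmax 0.0669
0.02 1070 X [-0.0148  0.0176] Zmax 0.0672
0.03 1139 X [-0.0151  0.0175] Zmax 0.0673
0.04 1706 X [-0.0216  0.02  ] Zmax 0.0759
0.05 1924 X [-0.0219  0.0205] Zmax 0.0782
0.06 2436 X [-0.0247  0.0246] Zmax 0.0762
0.07 1467 X [-0.0147  0.0175] Zmax 0.067
0.08 1585 X [-0.0146  0.0174] Zmax 0.067
0.09 1682 X [-0.0148  0.0173] Zmax 0.067
0.1 1796 X [-0.0146  0.0172] Zmax 0.0669
cap Y [0.10303022 0.10754518 0.10785151]
```

View pics/w7.png

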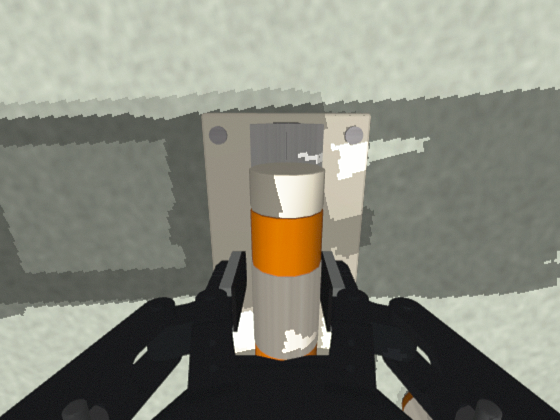

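The tube lies in the V: its top is at 0.067 along its whole length and its centre is on the groove. The cap is at station Y of about +107 mm. Now I open, lift clear and close.

Request:
{"api": "send_rows", "payload": {
  "increments": [
    {"offset":[0,0.04,0],"roll":0},
    {"offset":[0,0.04,0],"roll":0},
    {"offset":[0,0,0],"roll":0},
    {"offset":[0,0,-0.4],"roll":0},
    {"offset":[0,0,-0.8],"roll":0},
    {"offset":[0,0,-1],"roll":0},
    {"offset":[0,0,-1],"roll":0}
  ],
  "hand": 0.3
}}

```text
t: 16.15
eef_pos: [0.5635, -0.0553, 0.1412]
tcp_rot: [-2.48, -1.912, 0.003]
contact_force: [-0.0, -0.4, 0.7]
grip_width: 0.654
```

Request:
{"api": "send_rows", "payload": {
  "increments": [
    {"offset":[0.4,0,0],"roll":0},
    {"offset":[0.8,0,0],"roll":0},
    {"offset":[0.8,0,0],"roll":0},
    {"offset":[0.8,0,0],"roll":0},
    {"offset":[0.5,0,0],"roll":0},
    {"offset":[0,0,0],"roll":0}
  ],
  "hand": -1
}}

```text
t: 16.75
eef_pos: [0.5887, 0.0274, 0.1491]
tcp_rot: [-2.487, -1.915, -0.009]
contact_force: [-0.7, -0.7, 0.2]
grip_width: -0.002
```

```bash
python3 go.py .5882 .0255 .071 75.1; python3 tb.py w8
```

```text
t 16.75 p [0.5887 0.0274 0.1491] head 75.18 z-axis [ 0.003  0.006 -1.   ] F [-0.72 -0.69  0.24] g -0.002
units now-frame [-0.1  -0.    3.12] roll 0.02
units goal-frame [-0.08  0.    3.12]
0.01 58 X [-0.0042  0.0069] Zmax 0.0672
0.02 106 X [-0.0034  0.006 ] Zmax 0.0675
0.03 94 X [-0.0025  0.0051] Zmax 0.0674
0.04 53 X [-0.0016  0.0042] Zmax 0.0675
0.1 75 X [-0.0155  0.0179] Zmax 0.0582
cap Y [0.04341573 0.10739719 0.10759547]
```

View pics/w8.png

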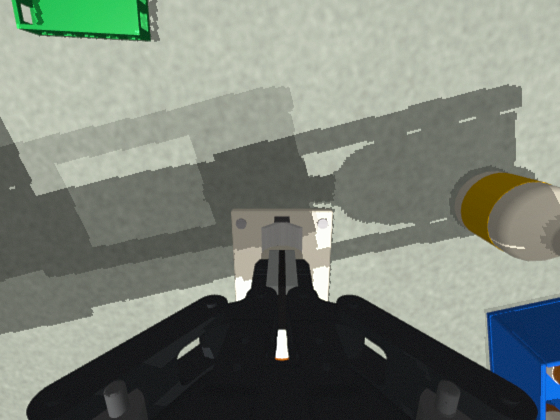

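Request:
{"api": "send_rows", "payload": {
  "increments": [
    {"offset":[0,0,0.5],"roll":0},
    {"offset":[0,0,0.9],"roll":0},
    {"offset":[0,0,0.9],"roll":0},
    {"offset":[0,0,0.5],"roll":0},
    {"offset":[0,0,0],"roll":0}
  ]
}}

```text
t: 17.3
eef_pos: [0.5873, 0.0233, 0.0737]
tcp_rot: [-2.49, -1.911, -0.005]
contact_force: [-0.1, 0.1, -0.2]
grip_width: 0.001
```

```bash
python3 go.py .5882 .0255 .071 75.1
```

```text
t 17.3 p [0.5873 0.0233 0.0737] head 75.01 z-axis [ 0.001  0.004 -1.   ] F [-0.11  0.06 -0.17] g 0.001
units now-frame [0.09 0.01 0.11] roll -0.02
units goal-frame [0.09 0.01 0.11]
```

Request:
{"api": "send_rows", "payload": {
  "increments": [
    {"offset":[-0.1,0,0.1],"roll":0},
    {"offset":[-0.15,0,0],"roll":0},
    {"offset":[-0.15,0,0],"roll":0},
    {"offset":[-0.15,0,0],"roll":0},
    {"offset":[-0.15,0,0],"roll":0},
    {"offset":[-0.15,0,0],"roll":0}
  ]
}}

```text
t: 17.9
eef_pos: [0.5832, 0.0004, 0.0741]
tcp_rot: [2.493, 1.912, 0.01]
contact_force: [-0.9, 0.2, 0.2]
grip_width: 0.002
```

```bash
python3 go.py .5589 -.0847 .071 75.1
```

```text
t 17.9 p [5.832e-01 4.000e-04 7.410e-02] head 74.97 z-axis [ 0.005  0.004 -1.   ] F [-0.93  0.19  0.17] g 0.002
units now-frame [-3.54 -0.06  0.11] roll -0.03
units goal-frame [-3.54 -0.06  0.12]
```

Request:
{"api": "send_rows", "payload": {
  "increments": [
    {"offset":[-0.2,-0.06,0.15],"roll":0},
    {"offset":[-0.2,-0.03,0.05],"roll":0},
    {"offset":[-0.2,0,0],"roll":0},
    {"offset":[-0.2,0,0],"roll":0},
    {"offset":[-0.2,0,0],"roll":0},
    {"offset":[-0.2,0,0],"roll":0}
  ]
}}

```text
t: 18.5
eef_pos: [0.5737, -0.0299, 0.0699]
tcp_rot: [2.491, 1.911, 0.015]
contact_force: [1.1, 1.6, 1.0]
grip_width: -0.0
```

```bash
python3 go.py .5589 -.0847 .071 75.1; python3 - <<'E'
from cell import ctrl
import cv2
p,d=ctrl.grab_frame("top");cv2.imwrite("pics/t9.png",cv2.resize(p[150:260,240:400,::-1],None,fx=5,fy=5,interpolation=cv2.INTER_CUBIC))
p,d=ctrl.grab_frame("scene");cv2.imwrite("pics/s9.png",cv2.resize(p[130:260,180:330,::-1],None,fx=5,fy=4.6,interpolation=cv2.INTER_CUBIC))
E
```

```text
t 18.5 p [ 0.5737 -0.0299  0.0699] head 75.0 z-axis [ 0.008  0.004 -1.   ] F [1.07 1.64 0.95] g -0.0
units now-frame [-2.27 -0.01 -0.06] roll -0.03
units goal-frame [-2.27 -0.01 -0.04]
```

View pics/s9.png

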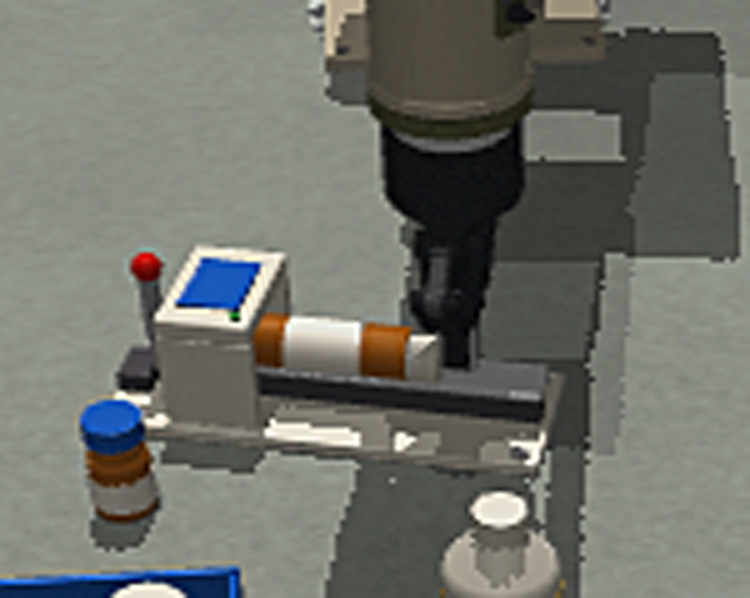

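The tube is entering the bridge straight, pushed on the cap at (425,358) in the crop. I'll continue.

Request:
{"api": "send_rows", "payload": {
  "increments": [
    {"offset":[-0.2,0,0],"roll":0},
    {"offset":[-0.2,0,0],"roll":0},
    {"offset":[-0.2,0,0],"roll":0},
    {"offset":[-0.2,0,0],"roll":0},
    {"offset":[-0.2,0,0],"roll":0},
    {"offset":[-0.2,0,0],"roll":0},
    {"offset":[-0.2,0,0],"roll":0}
  ]
}}

```text
t: 19.3
eef_pos: [0.5639, -0.0662, 0.0697]
tcp_rot: [2.491, 1.911, 0.015]
contact_force: [0.5, 1.2, 2.1]
grip_width: -0.001
```

```bash
python3 go.py .5589 -.0847 .071 75.1
```

```text
t 19.3 p [ 0.5639 -0.0662  0.0697] head 75.0 z-axis [ 0.008  0.004 -1.   ] F [0.54 1.18 2.09] g -0.001
units now-frame [-0.77 -0.   -0.06] roll -0.03
units goal-frame [-0.77 -0.   -0.05]
```

19 mm remain. I'll go slower and watch the force.

Request:
{"api": "send_rows", "payload": {
  "increments": [
    {"offset":[-0.12,0,0],"roll":0},
    {"offset":[-0.12,0,0],"roll":0},
    {"offset":[-0.12,0,0],"roll":0},
    {"offset":[-0.12,0,0],"roll":0}
  ]
}}

```text
t: 19.7
eef_pos: [0.5605, -0.0791, 0.0697]
tcp_rot: [2.492, 1.911, 0.015]
contact_force: [0.5, 1.5, 1.9]
grip_width: -0.0
```

```bash
python3 go.py .5589 -.0847 .071 75.1
```

```text
t 19.7 p [ 0.5605 -0.0791  0.0697] head 74.97 z-axis [ 0.008  0.005 -1.   ] F [0.54 1.49 1.89] g -0.0
units now-frame [-0.23 -0.01 -0.05] roll -0.03
units goal-frame [-0.23 -0.01 -0.05]
```

Request:
{"api": "send_rows", "payload": {
  "increments": [
    {"offset":[-0.06,0,0],"roll":0},
    {"offset":[-0.06,0,0],"roll":0}
  ]
}}

```text
t: 19.9
eef_pos: [0.5597, -0.0824, 0.0697]
tcp_rot: [2.492, 1.911, 0.015]
contact_force: [1.6, 2.4, 0.8]
grip_width: -0.001
```

Request:
{"api": "send_rows", "payload": {
  "increments": [
    {"offset":[-0.05,0,0],"roll":0}
  ]
}}

```text
t: 20.0
eef_pos: [0.5594, -0.0837, 0.0697]
tcp_rot: [2.492, 1.911, 0.015]
contact_force: [0.7, 2.1, 0.6]
grip_width: -0.0
```

Request:
{"api": "send_rows", "payload": {
  "increments": [
    {"offset":[-0.05,0,0],"roll":0}
  ]
}}

```text
t: 20.1
eef_pos: [0.5591, -0.0848, 0.0697]
tcp_rot: [2.492, 1.911, 0.015]
contact_force: [1.4, 3.8, 3.0]
grip_width: -0.002
```

Request:
{"api": "send_rows", "payload": {
  "increments": [
    {"offset":[-0.05,0,0],"roll":0}
  ]
}}

```text
t: 20.2
eef_pos: [0.5589, -0.0857, 0.0698]
tcp_rot: [2.492, 1.911, 0.016]
contact_force: [0.8, 5.1, 2.0]
grip_width: -0.003
```

```bash
python3 go.py .5589 -.0847 .071 75.1; python3 - <<'E'
from cell import ctrl
from h import *
import cv2
k=ctrl.get_calibration("scene");p,d=ctrl.grab_frame("scene");cv2.imwrite("pics/s10.png",cv2.resize(p[150:250,180:310,::-1],None,fx=6,fy=6,interpolation=cv2.INTER_CUBIC))
k=ctrl.get_calibration("top");p,d=ctrl.grab_frame("top");cv2.imwrite("pics/t10.png",cv2.resize(p[180:250,260:380,::-1],None,fx=6,fy=6,interpolation=cv2.INTER_CUBIC))
E
```

```text
t 20.2 p [ 0.5589 -0.0857  0.0698] head 74.98 z-axis [ 0.009  0.005 -1.   ] F [0.83 5.14 1.98] g -0.003
units now-frame [ 0.04 -0.01 -0.05] roll -0.03
units goal-frame [ 0.04 -0.01 -0.05]
```

View pics/s10.png

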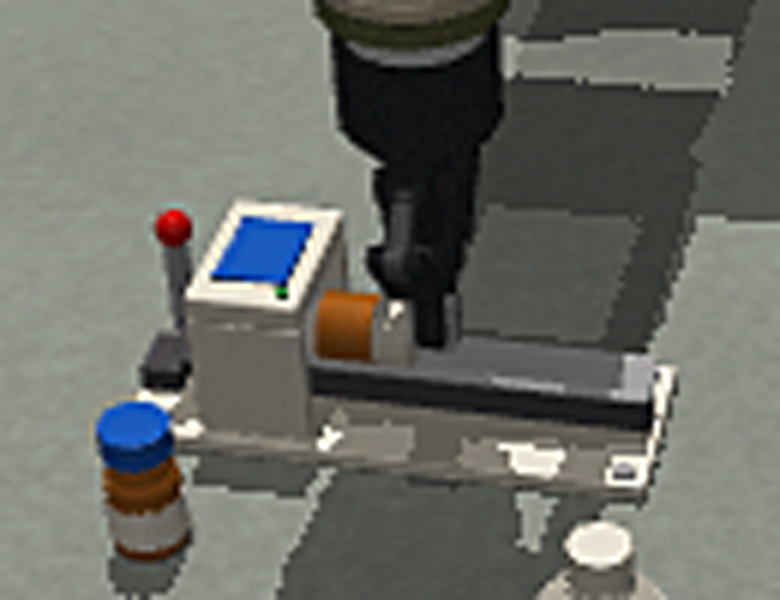

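View pics/t10.png

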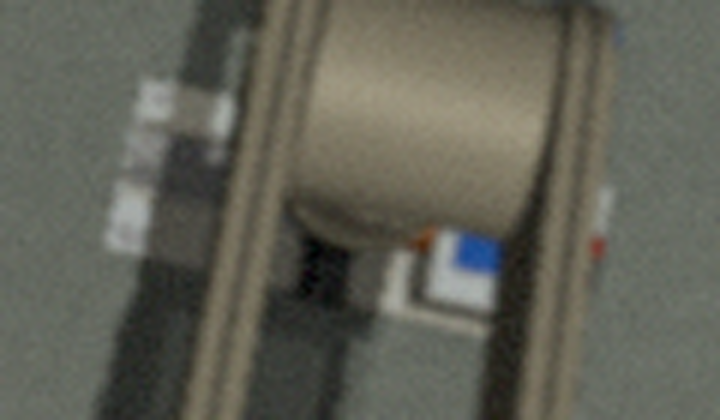

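The push force rises 1.2 → 3.8 → 5.1 N over the last millimetres, exactly where the cap should end up, so the base is on the buffered pin. I'll back off slowly and verify.

Request:
{"api": "send_rows", "payload": {
  "increments": [
    {"offset":[0.06,0,0],"roll":0},
    {"offset":[0.06,0,0],"roll":0},
    {"offset":[0.2,0,0],"roll":0},
    {"offset":[0.5,0,0],"roll":0},
    {"offset":[0.5,0,-0.2],"roll":0},
    {"offset":[0.3,0,-0.8],"roll":0},
    {"offset":[0.3,0,-1],"roll":0},
    {"offset":[0.3,0,-1],"roll":0},
    {"offset":[0.3,0,-1],"roll":0},
    {"offset":[0,0,-0.5],"roll":0},
    {"offset":[0,0,0],"roll":0}
  ]
}}

```text
t: 21.4
eef_pos: [0.5739, -0.0168, 0.1858]
tcp_rot: [-2.489, -1.915, -0.008]
contact_force: [-0.6, -0.4, 0.1]
grip_width: -0.006
```

```bash
python3 go.py; python3 tb.py w11; python3 - <<'E'
from cell import ctrl
from h import *
import cv2
p,d=ctrl.grab_frame("scene");cv2.imwrite("pics/s11.png",p[:,:,::-1])
k=ctrl.get_calibration("scene");P=cloud(k,d)
y=np.array([.257,.966]);x=np.array([.966,-.257]);q=P[...,:2]-[.5522,-.1046]
X=q@x;Y=q@y;Z=P[...,2]
g=(d>0)&(Z>.052)&(Z<.075)&(abs(X)<.02)&(Y>-.035)&(Y<.05);print("scene cap Y",np.percentile(Y[g],[5,50,95,99]).round(4),"z",np.percentile(Z[g],95))
g=(d>0)&(Z>.095)&(Z<.125)&(abs(X)<.03)&(Y<-.09)&(Y>-.13);print("ball",P[g].mean(0).round(4),Y[g].mean())
E
```

```text
t 21.4 p [ 0.5739 -0.0168  0.1858] head 75.15 z-axis [ 0.003  0.004 -1.   ] F [-0.58 -0.36  0.05] g -0.006
cap Y [-0.03319644 -0.03159142 -0.03145034]
scene cap Y [-0.0328 -0.0117  0.0079  0.0087] z 0.06617608262243102
ball [ 0.5313 -0.2088  0.1006] -0.10604441872206767
```

View pics/w11.png

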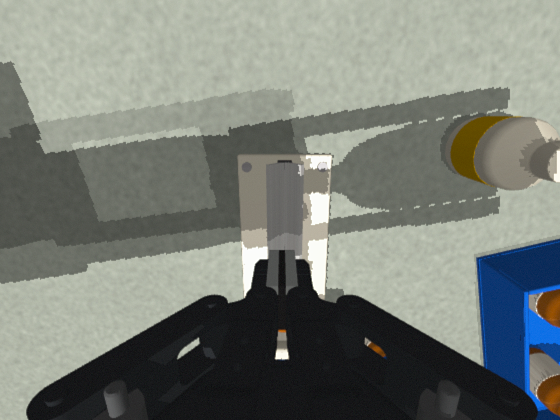

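View pics/s11.png

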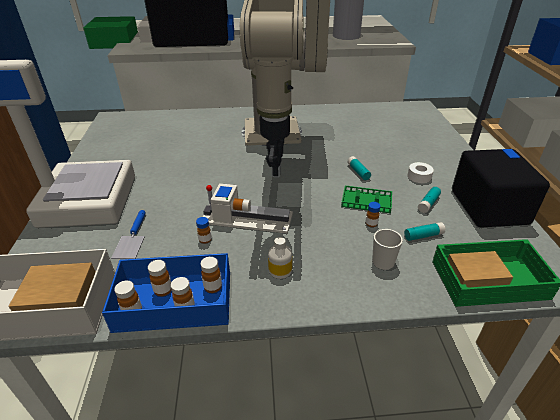

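Request:
{"api": "send_rows", "payload": {
  "increments": [
    {"offset":[0,0,-0.8],"roll":0},
    {"offset":[0,0,-1],"roll":0},
    {"offset":[-0.6,0,-1],"roll":0},
    {"offset":[-1,0,0],"roll":0},
    {"offset":[-1,0,0],"roll":0},
    {"offset":[-1,0,0],"roll":0},
    {"offset":[-1,0,0],"roll":0},
    {"offset":[-1,0,0],"roll":0},
    {"offset":[-0.5,0,0],"roll":0},
    {"offset":[0,0,0],"roll":0}
  ]
}}

```text
t: 22.5
eef_pos: [0.5232, -0.1702, 0.2344]
tcp_rot: [-2.472, -1.895, 0.026]
contact_force: [-0.4, -1.3, -0.6]
grip_width: -0.001
```

```bash
python3 go.py; python3 tb.py w12; python3 - <<'E'
from cell import ctrl
from h import *
k=ctrl.get_calibration("wrist");p,d=ctrl.grab_frame("wrist");P=cloud(k,d)
y=np.array([.257,.966]);x=np.array([.966,-.257]);q=P[...,:2]-[.5522,-.1046]
X=q@x;Y=q@y;Z=P[...,2]
g=(d>0)&(Z>.006)&(Z<.016)&(abs(X)<.05);print("plate Y",np.percentile(Y[g],[.5,99.5]).round(4),"X",np.percentile(X[g],[.5,99.5]).round(4))
g=(d>0)&(Z>.085)&(Z<.095)&(abs(X)<.05);print("bridge Y",np.percentile(Y[g],[1,99]).round(4) if g.sum() else None)
g=(d>0)&(Z>.058)&(Z<.07)&(abs(X)<.01)&(Y>-.033);print("cap edge",g.sum(),np.percentile(Y[g],[95,99,100]).round(4))
E
```

```text
t 22.5 p [ 0.5232 -0.1702  0.2344] head 74.95 z-axis [-0.03   0.011 -0.999] F [-0.37 -1.33 -0.55] g -0.001
-0.02 360 X [-0.0148  0.0172] Zmax 0.0674
-0.01 370 X [-0.0147  0.018 ] Zmax 0.0671
0.0 381 X [-0.0154  0.0176] Zmax 0.0672
0.01 29 X [-0.0102  0.0159] Zmax 0.0663
cap Y [0.00606884 0.01048027 0.01054274]
plate Y [-0.1269  0.1165] X [-0.0457  0.0484]
bridge Y [-0.0884 -0.0343]
cap edge 999 [0.0087 0.0105 0.0105]
```

View pics/w12.png

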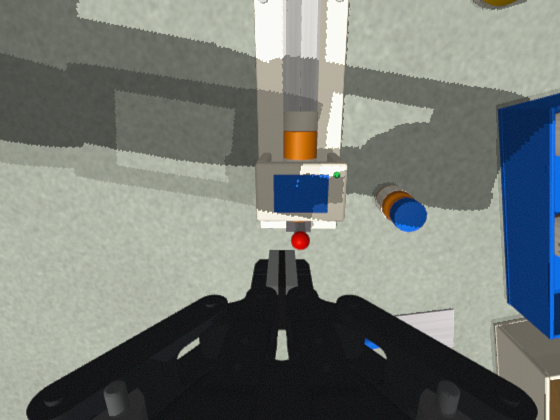

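The cap end stands 44.8 mm out of the bridge mouth, where 45 mm is home. The tube's top is at 0.067 m, so it is lying in the groove, and the arm is well clear.

```bash
python3 - <<'E'
from cell import ctrl
print(ctrl.close_job(), ctrl.state()["t"])
E
```

```text
the job is handed in; nothing more can be done
the job is handed in; nothing more can be done
```

I moved the amber tube from the green tray to the reader's V-groove, base towards the bridge, and let go of it there. I then pushed it on its cap with the closed fingers, under the bridge, until its base met the stop pin. The job was handed in at about 23 s of the 58 s allowed.

**Last checks**
- **Tube position:** the cap end sticks out about 44.8 mm from the bridge mouth (45 mm is home). The tube's top is at 0.067 m, so it is seated on the groove's centre line. The wrist camera gave the cap edge at station y ≈ +10.5 mm and the scene camera about +9 mm. The spread is within calibration error.
- **Stop contact:** the push force rose from about 1.2 N to 5 N over the last millimetres. I then backed off slowly.
- **Surroundings:** in the last pictures the other things on the counter look undisturbed, and the arm was clear of everything.

**What did not go cleanly**
- **First grasp:** it sat too high on the tube, so I regrasped it lower before lifting.
- **First lowering:** my first attempt into the groove was about 1–2 mm off-centre and pressed briefly with about 37 N up and 21 N sideways. I backed off and re-centred it.
- **Release:** with the fingertips touching the groove's edges, the tube settled the last 3 mm or so as the jaws opened.

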